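# Load a ceramic thermal break into the purged dry store

### The job

Load the cream ceramic thermal break into the dry store: pinch the two latch tabs of its hatch together, swing the hatch all the way down so that it lies flat as a loading shelf, then push the thermal break in through the sprung double flap until both leaves have closed behind it. Leave the hatch flat open and the other parts on the bench where they are.

Things in the scene. Friction and masses are not known exactly. Their poses are not given: they have to be found in the camera images.
- dry_store: Bench-top purged dry store, fixed: grey base, clear walls and top, 220 mm deep (x), 270 wide (y), 192 high. Origin: centre of its underside, on the bench. +x runs from its front (hatch side, towards the robot) to its back, +y to the left seen from the robot, z up. Front face at x = -110 mm; its aluminium lintel spans the front from 187 mm height to the top.
- hatch (a joint): Angle of the white drop-front hatch (rad): 0 shut and upright, 1.565 fully down on its stop, level. Plate 218 mm wide, 76 high, 10 thick. Its top tilts out towards the robot and down; flat open, its inner face is a loading shelf 76 mm deep, 110 mm above the bench. A friction hinge (0.26 N m) holds it wherever it is left. Shut, it is held by two sprung bolts.
- hatch_hinge (a point): Middle of the hatch's hinge line, fixed to the store, at the hatch's lower inner edge: store x = -110 mm, 110 mm above the bench; the line runs along the store's y. Axes as the store's.
- hatch_edge (a point): Middle of the hatch's upper edge on its inner face, 76 mm from the hinge line; it moves and turns with the hatch (axes as the store's when shut). When the hatch stands ajar it can be pressed down here from inside.
- hatch_grip (a point): Middle between the two black latch tabs, on the hatch: 56 mm from the hinge line along the plate, 34 mm out from its outer face; turns with the hatch. Tabs: upright plates 6 mm thick, 38 high (37 to 75 mm from the hinge), 14 to 62 mm out from the hinge line. Over their outer faces (along y) 56 mm at rest, 34 mm fully pinched: 11 mm each, 5 N at rest to 11.5 N at the end.
- left_keeper (a point): Mouth of the left keeper, on the frame: 18 mm before the front face, 112 mm left of the middle, 46 mm above the hinge line; the right one mirrors it. Each tab drives one bolt (8 mm rod along the hatch's face) into its keeper. A bolt is free once its tab has moved 8 to 9 mm, and binds if the hatch is pulled before. Hold both pinched until the hatch is past 0.4 rad; then they may spring out.
- flap_mouth (a point): Middle of the foot of the sprung double flap, fixed to the store, 7 mm behind its front face and 110 mm above the bench; axes as the store's. The flap opening is 66 mm wide and 77 mm high. The leaves close behind a 40 mm wide part once its rear end is 32 mm or more inside this point and nothing else is in the way.
- lane (a point): Point on the lane floor inside the store, 75 mm behind the flap, on the middle line; axes as the store's. The floor is level, 1 mm lower than the open hatch, and ends at the back pane 129 mm behind this point. Two strips 12 mm high guide at y = +-42 mm.
- leaf_left (a joint): Angle of the flap's left (+y) leaf (rad): 0 shut, growing as it swings inward (store +x), up to 1.5. Frosted slick leaf 32 mm wide, 70 high, 3 thick, on an upright hinge at the left side of the opening; a light spring (0.3 N at its edge when shut, 1.2 N wide open) closes it.
- leaf_right (a joint): The same for the right (-y) leaf, hinged at the right side of the opening.
- thermal_break: Cream ceramic thermal break, lying: 60 mm long (x), with a 40 by 40 mm square flange 8 mm thick at each end and a tube of 28 mm diameter between them, its axis 20 mm up. About 180 g. Origin at the middle of its underside. It rests on a flat of its flanges on the bench, to the right or to the left of the store's front.
- vent_valve: Squat chrome dewar vent valve, standing, 52 mm across the foot and 64 mm high, with a short side outlet. Origin at the middle of its underside. Leave alone.
- extension_stem: Tarnished nickel extension stem, lying, 150 mm long (x), 28 mm square ends, 16 mm rod. Origin at the middle, on the bench. Leave alone.
- gland_follower0: Bronze gland follower, two-eared flange 62 by 46 mm and 28 mm barrel, 34 mm high. Origin at the middle of its underside. Leave alone.
- gland_follower1: A second bronze gland follower like the first. Leave alone.
Things that resemble listed ones, but are neither listed nor needed, are in the scene too. Several things have the shape of the thermal_break; the one meant has the colours described above.

How it is judged:
By the outcome, as a careful person would: the job done as asked, in the order asked, and still so for the second after the job is handed in, with the robot touching nothing.
It also fails if it takes over 72 s, if anything falls off the work surface, if the arm or the gripper's body presses on something with over 40 N, if the wrist force passes 120 N, or if a joint passes its speed limit or range.

### The arm

A 6-joint arm with a two-finger parallel gripper is mounted at the origin on the work surface. World frame = base frame: x ahead of the robot, y to its left, z up, the work surface at z = 0. Lengths are in m, angles in rad, forces in N, time in s.
With the tool pointing down it reaches from about 0.375 to 0.925 m from the base axis. Payload 5.7 kg.
Tool frame: the origin (TCP) lies midway between the tips of the shut fingers; the grasp point (between the pads) lies 19 mm behind it; z points along the fingers, x is the direction in which the jaws open and shut, and the axes are right-handed (so a half turn about z gives the same grasp; the last joint's range is limited). The gripper opens to 88 mm and grips with 3 to 60 N. Pads are 20 mm wide; open, the fingers measure 115 mm over their backs; the gripper's body (75 mm by 178 mm) begins 61 mm behind the grasp point.
Start: joints at [-1.458, 0.359, 1.51, -0, 1.272, -0.115], TCP at [0.135, -0.584, 0.223] pointing down, gripper open.
Joint ranges: [-2.97, 2.97], [-1.01, 2.36], [0.21, 2.38], [-0.96, 4.11], [0.2, 2.71], [-2.98, 2.98]. Speed limits (rad/s): [2.39, 2.39, 3.14, 3.14, 3.14, 3.14].

### API

Orientations are given as a unit quaternion [x, y, z, w].
In Python, from bench import move_ptp, servo_line, goto_joints, move_gripper, sleep, inverse_kinematics, capture, PlanningError, close_job, spot_in, silhouettes, current_clock, current_joint_pos, current_qvel, current_joint_torque, current_position, current_orientation, current_force, current_torque, current_finger_gap gives the robot as it stands. Calls block until the motion is done:
- move_ptp(position, orientation): joint-space move of the TCP to a pose.
- servo_line(position, orientation=None, rate=0.15, contact_N=None): straight line of the TCP; orientation=None keeps the orientation; rate is the mean speed in m/s. With contact_N (N) it stops when the force on the tool has changed by that much, and returns True; else False.
- goto_joints(angles): joint-space move.
- move_gripper(opening): finger opening in m; the grip force is fixed at half the most; returns when the fingers have stopped.
- sleep(seconds).
- inverse_kinematics(position, orientation): joint angles nearest the present ones, or None.
- capture(name): name is "scene" or "top"; returns a dict with "image" (420x560x3 uint8, blue, green, red), "range_z" (420x560 float32, m along the optical axis (not along the pixel's ray), 0 where there is no reading), "intrinsics" (3x3 intrinsics, pixels), "R" (3x3) and "t" (3): a world point X has camera coordinates R X + t. Camera axes: x right, y down, z forward; pixel columns grow to the right and rows downward; lengths in m; the calibration is good to about 2 mm. A picture is of the moment at which its call begins.
A pose or a line that the arm cannot do raises PlanningError and nothing moves.
- close_job(): hands the job in, once; it reports no verdict.
Trained networks look in the newest picture that a camera, given by its name, has taken for a name from the list of things; names that differ only in an ending like _2 or _b are one class to them, and where a whole thing is asked for, a point or a joint stands for the part that bears it (a point fixed in the world has none). Each returns a list of dicts, best first, with "conf" (0 to 1); they miss things now and then, are a little off and sometimes report something else, mostly with a low value. They report only what shows in the picture. A call takes as long as a camera call. They do not tell look-alikes from the thing itself.
- spot_in(camera, query): "xy" ([column, row] in pixels, amid what is visible of it).
- silhouettes(camera, query): "region" (420x560 bool, what is visible of it) and "xy" ([column, row] in pixels, amid what is visible of it).
Readings, each from a call of its own:
- current_clock(): time.
- current_joint_pos(): joint angles.
- current_qvel(): joint speeds.
- current_joint_torque(): joint torques, N m.
- current_position(): TCP position.
- current_orientation(): TCP orientation.
- current_force(): force on the tool from outside, world axes, zero at the start.
- current_torque(): the same for the moment, N m.
- current_finger_gap(): finger opening in m.
Only numpy, scipy, OpenCV 4.12 (cv2) and the standard library are available. Lean on these libraries where they do the work, as an engineer would, in place of code of your own. Each camera call takes 0.05 s, during which the arm holds its last target.

## Working session

There is one attempt and no reset: what is moved stays moved. The work goes in short steps, each a Python script; the robot and the scene stay as the last script left them, time stands still between calls to the robot, and variables do not carry over. Pictures are saved under pics/ and viewed, and the job is handed in when it is done.

```bash
ls; mkdir -p pics; python3 - <<'E'
from bench import *
import cv2,numpy as np
for n in("scene","top"):
    c=capture(n); cv2.imwrite(f"pics/{n}0.png",c["image"]); np.savez(f"{n}0.npz",**c)
    print(n,c["intrinsics"],c["R"],c["t"])
    for q in("dry_store","hatch","hatch_grip","thermal_break","left_keeper","flap_mouth","hatch_hinge"):
        print(q,[(np.round(d["xy"]),round(d["conf"],2)) for d in spot_in(n,q)])
print(current_clock())
E
```

```text
pics
scene [[513.97832718   0.         281.24320684]
 [  0.         513.97832718 215.7153377 ]
 [  0.           0.           1.        ]] [[ 0.63077764  0.77588634  0.01095242]
 [ 0.569738   -0.45350917 -0.68536709]
 [-0.52679994  0.43855424 -0.72811538]] [-0.35335809 -0.20458689  1.94403712]
dry_store []
hatch [(array([287., 230.]), 0.67)]
hatch_grip [(array([290., 230.]), 0.87)]
thermal_break [(array([341., 160.]), 0.73), (array([324., 201.]), 0.7), (array([291., 184.]), 0.7), (array([322., 185.]), 0.6), (array([303., 172.]), 0.53)]
left_keeper [(array([316., 272.]), 0.87)]
flap_mouth [(array([316., 274.]), 0.92)]
hatch_hinge [(array([316., 274.]), 0.73), (array([224., 337.]), 0.64), (array([384., 209.]), 0.6)]
top [[471.63059035   0.         277.56834397]
 [  0.         471.63059035 211.2414425 ]
 [  0.           0.           1.        ]] [[-4.43082331e-04 -9.99987368e-01 -5.00678867e-03]
 [-9.91902142e-01  1.07536974e-03 -1.26999937e-01]
 [ 1.27003716e-01  4.90997298e-03 -9.91890089e-01]] [0.02315663 0.55641854 1.17339951]
dry_store [(array([299., 127.]), 0.96)]
hatch [(array([301., 166.]), 0.93)]
hatch_grip [(array([300., 167.]), 0.8)]
thermal_break [(array([114., 283.]), 0.82), (array([170., 309.]), 0.7), (array([166., 262.]), 0.69), (array([199., 235.]), 0.58), (array([208., 295.]), 0.52), (array([299., 124.]), 0.44), (array([410., 280.]), 0.41)]
left_keeper [(array([300., 124.]), 0.95)]
flap_mouth [(array([297., 125.]), 0.82), (array([410., 280.]), 0.69)]
hatch_hinge [(array([301., 123.]), 0.75)]
0.8
```

View pics/scene0.png

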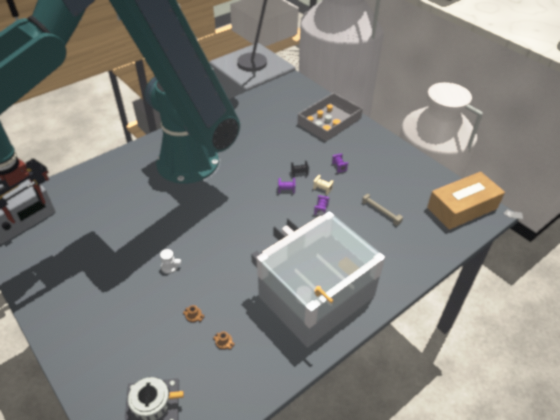

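View pics/top0.png

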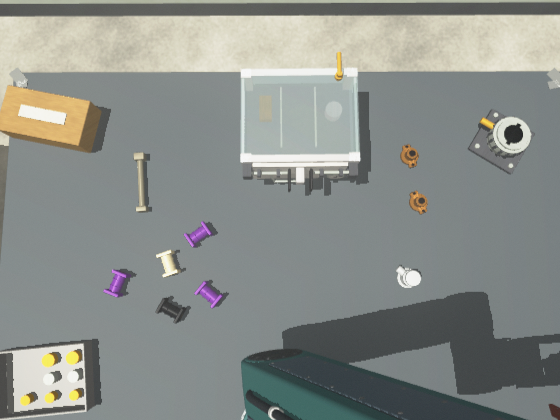

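Shape-alikes, in the top picture: purple (199,235), (117,283) and (209,294), black (171,309), cream (168,263). By colour I want the cream one at top (168,263), scene (323,184). I'll check it in a close crop and measure the store.

```bash
cat > h.py <<'E'
import numpy as np,cv2
def load(n): return dict(np.load(n+".npz"))
def proj(c,X):
    p=(c["R"]@np.atleast_2d(X).T).T+c["t"]; p=p@c["intrinsics"].T; return p[:,:2]/p[:,2:]
def atz(c,uv,z):
    d=np.linalg.inv(c["intrinsics"])@np.array([uv[0],uv[1],1.]); d=c["R"].T@d; o=-c["R"].T@c["t"]
    return o+d*(z-o[2])/d[2]
def cloud(c):
    z=c["range_z"]; v,u=np.indices(z.shape); k=c["intrinsics"]
    p=np.stack([(u-k[0,2])/k[0,0]*z,(v-k[1,2])/k[1,1]*z,z],-1)
    P=(p-c["t"])@c["R"]; P[z==0]=np.nan; return P
E
python3 - <<'E'
from h import *
t=load("top0");s=load("scene0")
a=cv2.resize(t["image"][225:325,95:225],None,fx=6,fy=6,interpolation=cv2.INTER_CUBIC)
b=cv2.resize(t["image"][60:200,230:370],None,fx=4.2,fy=4.2,interpolation=cv2.INTER_CUBIC)
cv2.imwrite("pics/c_break.png",a);cv2.imwrite("pics/c_store.png",b)
b=cv2.resize(s["image"][205:345,240:395],None,fx=4.2,fy=4.2,interpolation=cv2.INTER_CUBIC)
cv2.imwrite("pics/c_store_s.png",b)
P=cloud(t)
for uv in[(243,157),(358,157),(243,71),(356,71),(300,75),(300,157)]: print(uv,atz(t,uv,.192),P[uv[1],uv[0]])
q=P[250:278,155:182]; m=q[...,2]>.008; hsv=t["image"][250:278,155:182]
pts=q[m]; print(len(pts),pts.min(0),pts.max(0))
r=cv2.minAreaRect((pts[:,:2]*1000).astype(np.float32));print(r)
E
```

```text
(243, 157) [0.66023721 0.10013227 0.192     ] [0.66055295 0.10023452 0.19072076]
(358, 157) [ 0.65980086 -0.15988884  0.192     ] [ 0.65915536 -0.1594449   0.19461981]
(243, 71) [0.86421498 0.10194135 0.192     ] [0.8660099  0.10227264 0.18794313]
(356, 71) [ 0.86351957 -0.15976151  0.192     ] [ 0.86405524 -0.15996683  0.19078746]
(300, 75) [ 0.85416379 -0.03008741  0.192     ] [ 0.85484853 -0.03015855  0.19041788]
(300, 157) [ 0.6600208  -0.02882894  0.192     ] [ 0.65975191 -0.02878122  0.19309039]
326 [0.38940461 0.27477458 0.00820431] [0.4576747  0.32997162 0.04501947]
((423.71759033203125, 302.478271484375), (60.656715393066406, 39.44156265258789), 19.399364471435547)
```

View pics/c_break.png

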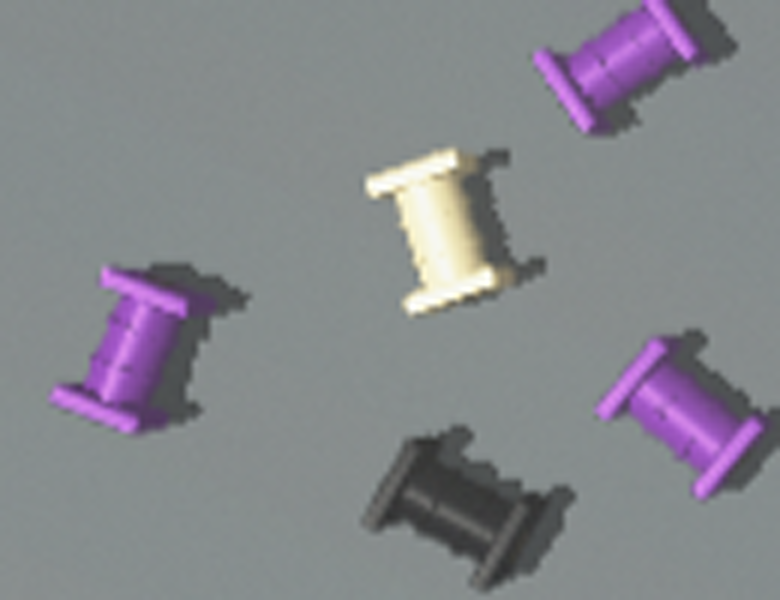

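View pics/c_store.png

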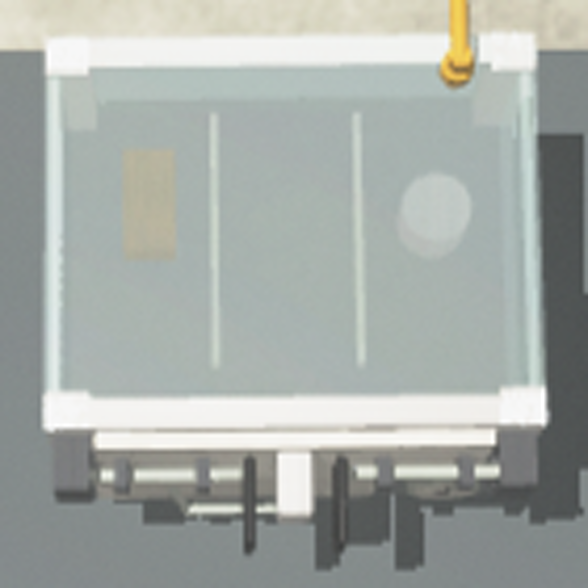

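View pics/c_store_s.png

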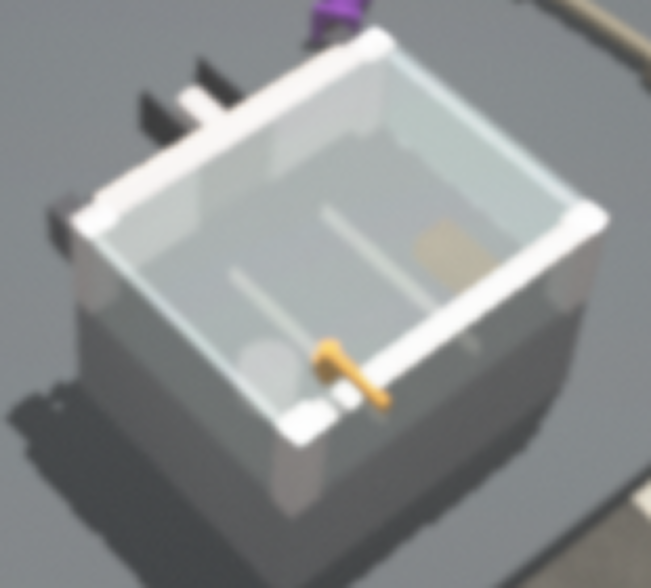

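Top picture: the cream break is at (168,263), tilted about 19°. The store's top corners are at about (240,163), (360,162), (240,69) and (358,68). The black tabs are near (289,180) and (311,180), either side of a white rib. Next I'll fit the store pose and check the tabs.

```bash
python3 - <<'E'
from h import *
from scipy.optimize import least_squares
t=load("top0");s=load("scene0")
f=lambda p,k,x0,y0:(x0+p[0]/k,y0+p[1]/k)
top=[f(p,4.2,230,60) for p in[(43,432),(546,427),(538,35),(44,37)]]
sc=[f(p,4.2,240,205) for p in[(375,28),(73,222),(300,445),(608,218)]]  # FL? order guess
W=[atz(t,p,.192) for p in top]; print(np.round(W,4)); print(np.round([atz(s,p,.192) for p in sc],4))
m=np.array([[-.11,.135],[-.11,-.135],[.11,-.135],[.11,.135]])
def R(a): return np.array([[np.cos(a),-np.sin(a)],[np.sin(a),np.cos(a)]])
def fit(w):
    return least_squares(lambda q:(m@R(q[2]).T+q[:2]-w).ravel(),[.76,-.03,0])
for w in(np.array(W)[:,:2],):
    r=fit(w); print(r.x,np.round(r.fun.reshape(-1,2)*1e3,1))
P=cloud(t)
# tabs
for name,c in(("t",t),("s",s)):
    Q=cloud(c); mk=(Q[...,0]>.55)&(Q[...,0]<.645)&(Q[...,2]>.155)&(Q[...,1]<.1)&(Q[...,1]>-.16)
    col=c["image"].max(-1)<90
    q=Q[mk]; d=Q[mk&col]
    print(name,len(q),len(d))
    for lo in np.arange(-.16,.1,.01):
        a=d[(d[:,1]>=lo)&(d[:,1]<lo+.01)]
        if len(a)>3: print(round(lo,3),len(a),a.min(0).round(3),a.max(0).round(3))
# break refined
img=t["image"].astype(int); b=(img[...,2]>150)&(img[...,2]-img[...,0]>25); b[:,:140]=0;b[:,190:]=0;b[:245]=0;b[285:]=0
pts=P[b&(P[...,2]>.01)];print(len(pts),cv2.minAreaRect((pts[:,:2]*1e3).astype(np.float32)),np.percentile(pts[:,2],[5,50,95]))
c=cv2.resize(t["image"][140:200,250:350],None,fx=8,fy=8,interpolation=cv2.INTER_CUBIC)
cv2.imwrite("pics/c_tabs.png",np.clip(c*1.5,0,255).astype(np.uint8))
E
```

```text
[[ 0.6467  0.1063  0.192 ]
 [ 0.649  -0.1642  0.192 ]
 [ 0.87   -0.1648  0.192 ]
 [ 0.8696  0.1078  0.192 ]]
[[ 0.6521  0.1041  0.192 ]
 [ 0.658  -0.1651  0.192 ]
 [ 0.8748 -0.1621  0.192 ]
 [ 0.8706  0.1064  0.192 ]]
[ 0.75881458 -0.02870317  0.0039238 ] [[ 1.6 -0.4]
 [ 0.3  0. ]
 [-0.6  1.5]
 [-1.3 -1.1]]
t 1252 154
-0.16 6 [ 0.621 -0.158  0.155] [ 0.621 -0.151  0.169]
-0.15 8 [ 0.621 -0.149  0.157] [ 0.626 -0.14   0.169]
-0.06 70 [ 0.587 -0.056  0.156] [ 0.634 -0.05   0.19 ]
-0.01 55 [ 0.588 -0.006  0.16 ] [ 0.634 -0.002  0.191]
0.08 6 [0.619 0.083 0.156] [0.622 0.088 0.168]
0.09 6 [0.619 0.09  0.157] [0.62  0.099 0.168]
s 381 100
-0.06 56 [ 0.592 -0.06   0.156] [ 0.632 -0.054  0.185]
-0.01 43 [ 0.593 -0.01   0.163] [ 0.634 -0.004  0.187]
171 ((424.062744140625, 302.5992126464844), (59.9490852355957, 39.40486145019531), 19.354713439941406) [0.02664445 0.03383505 0.04178984]
```

View pics/c_tabs.png

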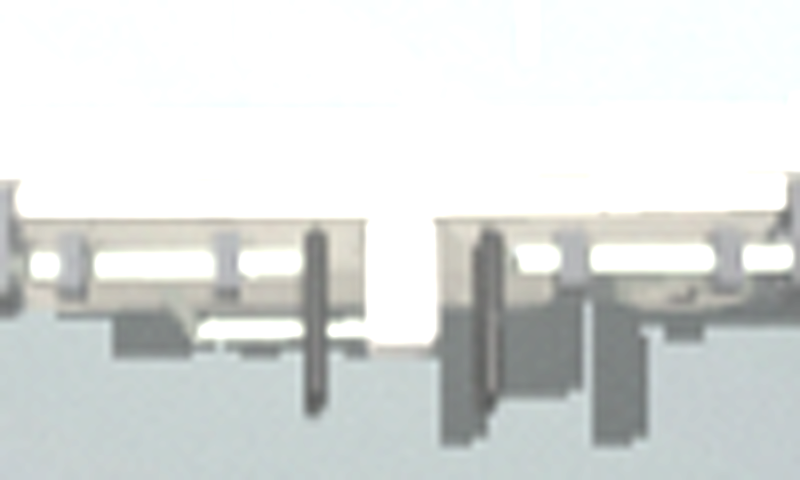

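```bash
cat >> h.py <<'E'
from scipy.spatial.transform import Rotation as Ro
YAW=.004; C=np.array([.7595,-.0298,0.])
Rs=Ro.from_euler('z',YAW)
def S(x,y,z): return C+Rs.apply([x,y,z])
def tool(pitch,flip=1):
    """tool orientation in store frame: pitch 0 = down, pi/2 = forward (+x); jaws along y"""
    z=np.array([np.sin(pitch),0,-np.cos(pitch)]); x=np.array([0,flip,0.]); y=np.cross(z,x)
    return Rs*Ro.from_matrix(np.stack([x,y,z],1))
def grip_pose(th,flip,out=.042,up=.056):
    g=np.array([-np.cos(th)*out-np.sin(th)*up,0,-np.sin(th)*out+np.cos(th)*up])
    o=tool(th,flip); p=S(-.11,0,.11)+Rs.apply(g)+o.apply([0,0,.019]); return p,o.as_quat()
E
python3 - <<'E'
from h import *
from bench import *
for fl in(1,-1):
    for th in(0,.4,.8,1.2,1.5):
        p,q=grip_pose(th,fl); j=inverse_kinematics(p,q); print(fl,th,p.round(3),None if j is None else np.round(j,2))
    for pit in(1.0,1.13,1.25):
      for x in(-.25,-.05):
        j=inverse_kinematics(S(x,0,.128),tool(pit,fl).as_quat()); print(pit,x,None if j is None else np.round(j,2))
E
```

```text
1 0 [ 0.608 -0.03   0.147] [-0.16  0.44  1.58 -0.    1.12 -1.74]
1 0.4 [ 0.596 -0.03   0.128] [-0.22  0.31  1.97  0.19  0.47 -1.95]
1 0.8 [ 0.594 -0.03   0.106] [-0.31  0.45  2.33  2.62  0.47  1.82]
1 1.2 [ 0.6   -0.03   0.084] None
1 1.5 [ 0.61  -0.03   0.071] None
1.0 -0.25 None
1.0 -0.05 [-0.26  0.58  2.2   2.77  0.65  1.73]
1.13 -0.25 None
1.13 -0.05 [-0.28  0.69  2.26  2.83  0.95  1.63]
1.25 -0.25 None
1.25 -0.05 [-0.29  0.82  2.3   2.85  1.23  1.58]
-1 0 [ 0.608 -0.03   0.147] [-0.16  0.44  1.58 -0.    1.12  1.4 ]
-1 0.4 [ 0.596 -0.03   0.128] [-0.22  0.31  1.97  0.19  0.47  1.19]
-1 0.8 [ 0.594 -0.03   0.106] [-0.31  0.45  2.33  2.62  0.47 -1.32]
-1 1.2 [ 0.6   -0.03   0.084] None
-1 1.5 [ 0.61  -0.03   0.071] None
1.0 -0.25 None
1.0 -0.05 [-0.26  0.58  2.2   2.77  0.65 -1.42]
1.13 -0.25 None
1.13 -0.05 [-0.28  0.69  2.26  2.83  0.95 -1.51]
1.25 -0.25 None
1.25 -0.05 [-0.29  0.82  2.3   2.85  1.23 -1.57]
```

```bash
python3 - <<'E'
from h import *
from bench import *
ik=lambda p,q:(lambda j:None if j is None else np.round(j,2))(inverse_kinematics(p,q))
for d in(-.5,-.35,-.2):
  for th in(0,.3,.5,.7,.8,.9):
    p,_=grip_pose(th,1); o=tool(th+d,1); g=grip_pose(th,1)[0]-tool(th,1).apply([0,0,.019]); p=g+o.apply([0,0,.019])
    print(d,th,p.round(3),ik(p,o.as_quat()))
for pit in(.8,.95,1.05,1.13,1.25):
    for x,z in((-.21,.128),(-.21,.2),(-.19,.128),(-.13,.128),(-.065,.128)): print(pit,x,z,ik(S(x,0,z),tool(pit,1).as_quat()))
E
```

```text
-0.5 0 [ 0.598 -0.03   0.149] [-0.13  0.72  1.17 -0.06  1.75 -1.7 ]
-0.5 0.3 [ 0.589 -0.03   0.132] [-0.15  0.54  1.46 -0.03  1.34 -1.71]
-0.5 0.5 [ 0.586 -0.03   0.12 ] [-0.17  0.45  1.65 -0.    1.04 -1.74]
-0.5 0.7 [ 0.585 -0.03   0.107] [-0.2   0.38  1.84  0.06  0.72 -1.81]
-0.5 0.8 [ 0.586 -0.03   0.101] [-0.21  0.37  1.93  0.12  0.55 -1.88]
-0.5 0.9 [ 0.587 -0.03   0.094] [-0.23  0.36  2.02  0.25  0.38 -2.01]
-0.35 0 [ 0.601 -0.03   0.148] [-0.14  0.63  1.29 -0.05  1.57 -1.7 ]
-0.35 0.3 [ 0.592 -0.03   0.132] [-0.16  0.47  1.58 -0.01  1.14 -1.73]
-0.35 0.5 [ 0.589 -0.03   0.12 ] [-0.19  0.39  1.78  0.04  0.83 -1.79]
-0.35 0.7 [ 0.588 -0.03   0.108] [-0.22  0.35  1.96  0.16  0.5  -1.92]
-0.35 0.8 [ 0.588 -0.03   0.102] [-0.24  0.35  2.05  0.34  0.32 -2.11]
-0.35 0.9 [ 0.589 -0.03   0.096] None
-0.2 0 [ 0.604 -0.03   0.147] [-0.15  0.55  1.41 -0.03  1.38 -1.71]
-0.2 0.3 [ 0.595 -0.03   0.132] [-0.18  0.4   1.71  0.02  0.94 -1.77]
-0.2 0.5 [ 0.591 -0.03   0.121] [-0.21  0.34  1.9   0.11  0.61 -1.86]
-0.2 0.7 [ 0.59  -0.03   0.109] [-0.25  0.34  2.09  0.48  0.26 -2.25]
-0.2 0.8 [ 0.
[... 230 characters left out ...]
 0.128 [-0.28  0.41  2.24  2.5   0.34  1.98]
0.8 -0.065 0.128 [-0.24  0.45  2.1   2.4   0.26  2.12]
0.95 -0.21 0.128 None
0.95 -0.21 0.2 None
0.95 -0.19 0.128 None
0.95 -0.13 0.128 [-0.31  0.52  2.35  2.73  0.69  1.71]
0.95 -0.065 0.128 [-0.26  0.53  2.2   2.73  0.57  1.77]
1.05 -0.21 0.128 None
1.05 -0.21 0.2 None
1.05 -0.19 0.128 None
1.05 -0.13 0.128 None
1.05 -0.065 0.128 [-0.28  0.62  2.26  2.8   0.8   1.67]
1.13 -0.21 0.128 None
1.13 -0.21 0.2 None
1.13 -0.19 0.128 None
1.13 -0.13 0.128 None
1.13 -0.065 0.128 [-0.29  0.69  2.3   2.83  0.99  1.62]
1.25 -0.21 0.128 None
1.25 -0.21 0.2 None
1.25 -0.19 0.128 None
1.25 -0.13 0.128 None
1.25 -0.065 0.128 [-0.3   0.83  2.34  2.84  1.28  1.56]
```

```bash
cat >> h.py <<'E'
D=-.4
def gp(th,back=0,dw=0):
    p,_=grip_pose(th,1); g=p-tool(th,1).apply([0,0,.019]); o=tool(th+D,1)
    return g+o.apply([0,0,.019-back]),o.as_quat()
def snap(name,tag):
    from bench import capture
    c=capture(name); cv2.imwrite(f"pics/{tag}.png",c["image"]); np.savez(tag+".npz",**c); return c
E
python3 - <<'E'
from h import *
from bench import *
p,q=gp(0,.10); move_ptp(p,q)
print(current_clock(),current_force().__repr__())
p,q=gp(0); r=servo_line(p,q,rate=.1,contact_N=8); print(r,current_position(),p,current_force())
t=snap("top","t1"); s=snap("scene","s1")
a=cv2.resize(t["image"][100:240,220:380],None,fx=4.5,fy=4.5); cv2.imwrite("pics/t1c.png",a)
print(current_clock())
E
```

```text
3.4667 array([-0.15548381,  0.0156191 , -0.58414016])
False [ 0.60076447 -0.03052342  0.14904518] [ 0.60010233 -0.03043759  0.14849984] [-0.03489761 -0.19603983  0.00653394]
4.7167
```

View pics/t1c.png

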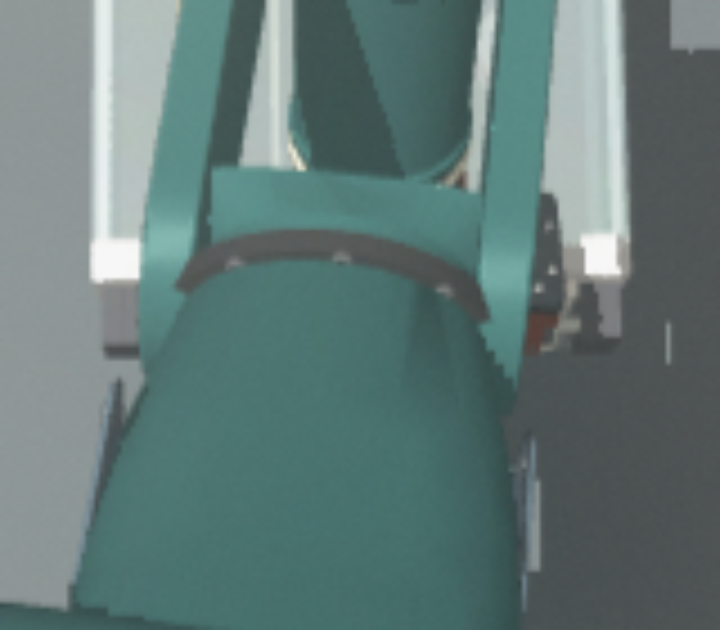

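View pics/s1.png

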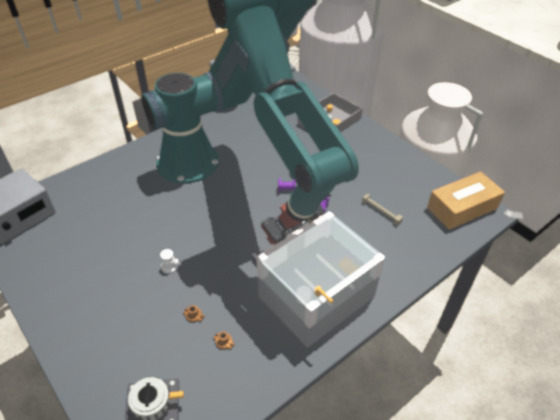

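The arm hides the tabs in the top view. In the scene view the gripper is over the front at (300,225) and touching nothing, so I'll pinch and check the gap and forces.

```bash
python3 - <<'E'
from h import *
from bench import *
f=lambda:(np.round(current_force(),1).tolist(),np.round(current_finger_gap(),4),round(current_clock(),2))
move_gripper(.052); print(f())
move_gripper(.030); print(f())
E
```

```text
([-0.1, 2.0, -0.0], np.float64(0.0522), 5.44)
([-0.4, 6.4, 1.7], np.float64(0.0328), 5.89)
```

```bash
python3 - <<'E'
from h import *
from bench import *
for i,th in enumerate(np.arange(.05,.86,.05)):
    p,q=gp(th); 
    try: servo_line(p,q,rate=.05)
    except PlanningError as e: print(th,e); break
    F=current_force(); 
    print(round(th,2),np.round(F,1),round(current_finger_gap(),4),np.round(current_position()-p,4),round(current_clock(),2))
    if np.linalg.norm(F)>25: break
snap("scene","s2")
E
```

```text
0.05 [ 0.8  6.4 -0.5] 0.0327 [-0.0002  0.0014  0.    ] 6.14
0.1 [ 0.6  6.1 -1.3] 0.0324 [-0.0003  0.0014 -0.0001] 6.39
0.15 [-0.   5.2 -2.4] 0.0327 [-0.0003  0.0014 -0.0002] 6.64
0.2 [ 0.3  6.2 -2.6] 0.0328 [-0.0003  0.0014 -0.0003] 6.89
0.25 [-0.4  5.5 -3.3] 0.0328 [-0.0002  0.0014 -0.0004] 7.14
0.3 [ 1.9  6.1 -4.1] 0.0327 [-0.0002  0.0014 -0.0005] 7.39
0.35 [ 2.1  6.5 -4.9] 0.0331 [-0.0002  0.0014 -0.0005] 7.64
0.4 [ 2.9  7.  -4.9] 0.0326 [-0.0001  0.0014 -0.0006] 7.89
0.45 [ 3.2  7.1 -5.7] 0.0322 [-0.0001  0.0013 -0.0006] 8.14
0.5 [ 3.7  7.2 -7.3] 0.0325 [-0.      0.0013 -0.0006] 8.39
0.55 [ 5.6  7.8 -6.2] 0.0327 [ 0.0001  0.0013 -0.0006] 8.64
0.6 [ 4.7  8.5 -6.9] 0.0322 [ 0.0003  0.0013 -0.0004] 8.89
0.65 [ 5.6  9.1 -8. ] 0.0325 [ 0.0004  0.0013 -0.0004] 9.14
0.7 [ 7.  10.3 -6.8] 0.0326 [ 0.0005  0.0013 -0.0003] 9.39
0.75 [ 7.3 11.2 -6.8] 0.0326 [ 0.0006  0.0013 -0.0001] 9.64
0.8 [ 7.8  9.9 -6.2] 0.033 [ 0.0007  0.0012 -0.0001] 9.89
0.85 [ 7.2 10.9 -4.5] 0.0326 [0.0006 0.0011 0.    ] 10.15
```

View pics/s2.png

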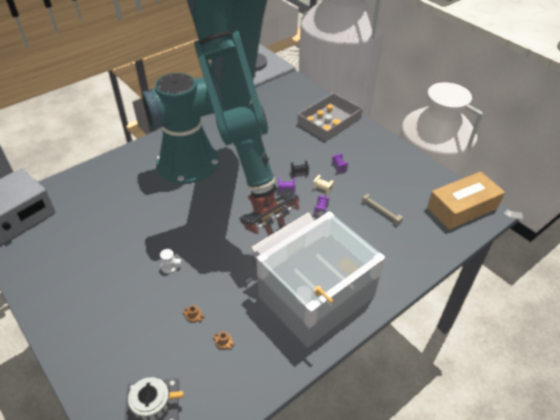

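The hatch is ajar with its white edge at (285,236), at about 0.85 rad. Next: release, back out, press it down from inside.

```bash
python3 - <<'E'
from h import *
from bench import *
f=lambda:(np.round(current_force(),1).tolist(),round(current_clock(),2))
move_gripper(.086); print(f())
th=.85; p,q=gp(th)
u=Rs.apply([-np.sin(th),0,np.cos(th)])
servo_line(p+u*.085,q,rate=.12); print(f())
P=current_position(); servo_line(np.array([P[0],P[1],.26]),q,rate=.2)
move_gripper(0.0)
q0=tool(0,1).as_quat()
move_ptp(S(-.160,0,.27),q0); print(f())
c=snap("top","t3"); s=snap("scene","s3")
r=servo_line(S(-.160,0,.170),rate=.15,contact_N=4); print(r,current_position(),f())
E
```

```text
([0.7, -0.1, 0.1], 11.15)
([0.1, 0.4, 0.9], 12.01)
([-0.5, 0.4, 0.0], 14.66)
False [ 0.59983916 -0.03059635  0.17094324] ([0.1, 0.2, 0.3], 15.57)
```

View pics/s3.png

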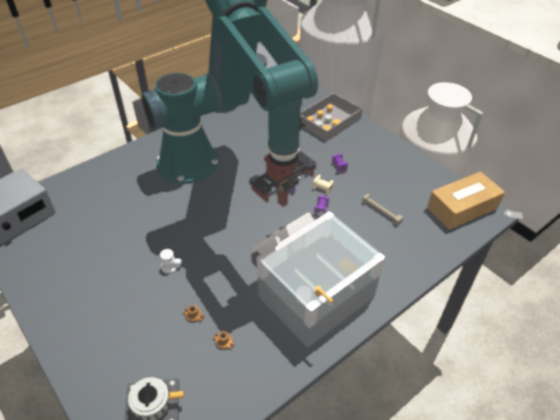

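```bash
python3 - <<'E'
from h import *
from bench import *
f=lambda:(np.round(current_force(),1).tolist(),round(current_clock(),2))
r=.064
for th in(.8,.95,1.1,1.25,1.4,1.5):
    p=S(-.11-r*np.sin(th),0,.11+r*np.cos(th)); servo_line(p,rate=.08); print(th,f())
p=S(-.11-r,0,.103); c=servo_line(p,rate=.03,contact_N=12); print(c,current_position(),f())
P=current_position(); servo_line(P+[0,0,.004],rate=.05);print(f())
servo_line(P+[-.02,0,.16],rate=.25)
s=snap("scene","s4");t=snap("top","t4")
Q=cloud(t);print([ (d["xy"],d["conf"]) for d in spot_in("top","hatch")])
E
```

```text
0.8 ([0.2, 0.3, -0.6], 15.93)
0.95 ([-0.0, -0.3, 0.1], 16.19)
1.1 ([0.0, -0.4, -0.5], 16.46)
1.25 ([-0.5, -0.0, 1.1], 16.73)
1.4 ([-0.7, -0.1, 0.2], 16.99)
1.5 ([0.1, 0.3, 0.2], 17.24)
True [ 0.58582944 -0.03053056  0.11073248] ([-1.7, 0.4, 6.3], 17.52)
([0.1, 0.4, 0.5], 17.77)
[([282.3, 183.4], 0.52), ([406.6, 276.6], 0.16)]
```

View pics/s4.png

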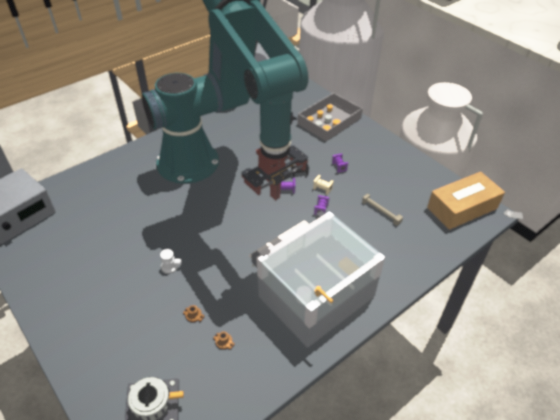

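```bash
python3 - <<'E'
from h import *
for n in("s3","s4","t3","t4"):
    c=load(n);Q=cloud(c)
    L=Rs.inv().apply((Q.reshape(-1,3)-C)).reshape(Q.shape)
    for y in(-.095,-.08,-.06,.06,.08,.095):
        m=(abs(L[...,1]-y)<.01)&(L[...,0]<-.118)&(L[...,0]>-.2)&(L[...,2]>.09)&(L[...,2]<.2)
        a=L[m]
        if len(a)>10:
            pf=np.polyfit(a[:,0],a[:,2],1); print(n,y,len(a),"slope",round(pf[0],3),"z@-.15",round(np.polyval(pf,-.15),4),a[:,0].min().round(3))
a=[cv2.resize(load(n)["image"][215:275,230:350],None,fx=6,fy=5) for n in("s3","s4")]
cv2.imwrite("pics/s34.png",np.vstack(a))
E
```

```text
s3 -0.095 62 slope -0.613 z@-.15 0.1491 -0.17
s3 -0.08 73 slope -0.669 z@-.15 0.148 -0.169
s3 -0.06 69 slope -0.665 z@-.15 0.1485 -0.168
s3 0.06 66 slope -0.663 z@-.15 0.1481 -0.171
s3 0.08 62 slope -0.562 z@-.15 0.1482 -0.172
s3 0.095 61 slope -0.7 z@-.15 0.1478 -0.168
s4 -0.08 24 slope 0.124 z@-.15 0.1138 -0.184
s4 -0.06 39 slope 0.085 z@-.15 0.1118 -0.185
s4 0.06 37 slope 0.081 z@-.15 0.1125 -0.183
s4 0.08 33 slope 0.082 z@-.15 0.1122 -0.184
s4 0.095 32 slope 0.242 z@-.15 0.1149 -0.185
t3 -0.095 11 slope -0.777 z@-.15 0.1479 -0.169
t3 -0.08 80 slope -0.7 z@-.15 0.1483 -0.172
t3 -0.06 89 slope -0.468 z@-.15 0.1504 -0.172
t3 0.06 66 slope -0.713 z@-.15 0.1476 -0.172
t4 -0.095 38 slope 0.112 z@-.15 0.1124 -0.186
t4 -0.08 62 slope 0.096 z@-.15 0.112 -0.186
t4 0.06 25 slope 0.033 z@-.15 0.1121 -0.161
t4 0.095 18 slope -0.015 z@-.15 0.1119 -0.17
```

View pics/s34.png

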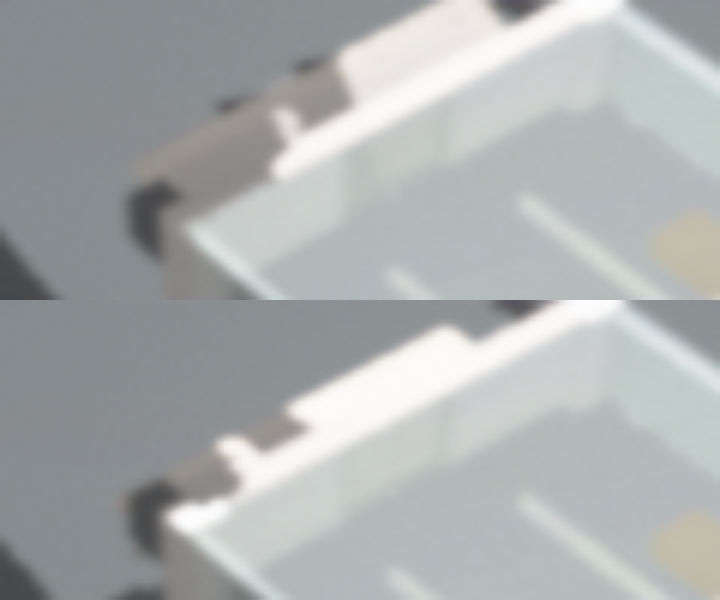

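The hatch lies flat: its inner face is at 110–112 mm and its edge at x=-0.186. Now the cream break.

```bash
python3 - <<'E'
from h import *
from bench import *
f=lambda:(np.round(current_force(),1).tolist(),round(current_clock(),2))
b=np.array([.424,.3025]); yaw=np.radians(19.4)
q=(Ro.from_euler('z',yaw-YAW)*tool(0,1)).as_quat()
move_ptp([*b,.13],q)
move_gripper(.062); print(f())
s=snap("scene","s5")
r=servo_line([*b,.004],rate=.12,contact_N=6); print(r,current_position(),f())
move_gripper(.0); print(current_finger_gap(),f())
servo_line([*b,.2],rate=.2); print(current_finger_gap(),f())
s=snap("scene","s6")
cv2.imwrite("pics/s6c.png",cv2.resize(s["image"][100:240,240:400],None,fx=4.5,fy=4.2))
E
```

```text
([-0.3, 0.3, -0.0], 21.18)
False [0.42449335 0.30277611 0.00454505] ([-1.2, -0.7, 0.1], 22.43)
0.027306378585534925 ([-0.4, -0.6, 2.5], 23.07)
0.027057656637011204 ([1.0, 0.5, -2.4], 24.2)
```

View pics/s6c.png

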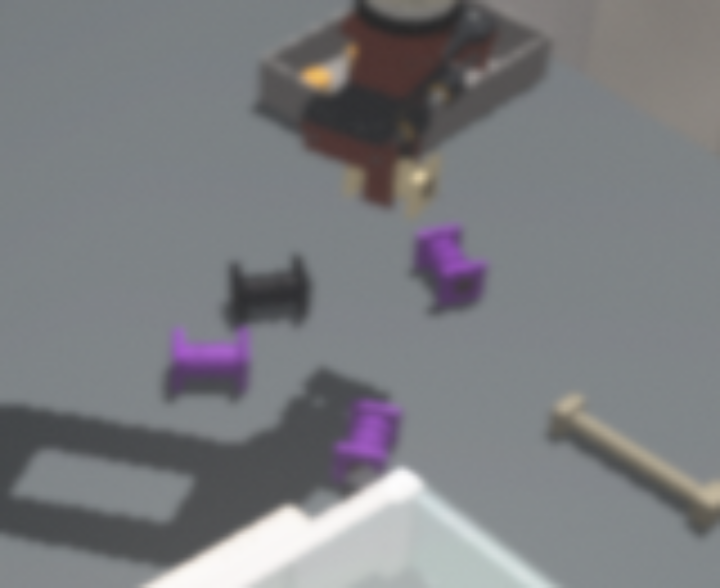

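The cream break is held, its flanges visible at crop (420,185); the neighbours are undisturbed. Placing it on the shelf.

```bash
python3 - <<'E'
from h import *
from bench import *
f=lambda:(np.round(current_force(),1).tolist(),round(current_clock(),2))
q0=tool(0,1).as_quat()
move_ptp(S(-.152,0,.24),q0); print(f())
servo_line(S(-.152,0,.125),rate=.15)
r=servo_line(S(-.152,0,.110),rate=.03,contact_N=4); print(r,current_position(),f())
move_gripper(.05); print(f())
servo_line(S(-.152,0,.25),rate=.2)
move_gripper(0)
move_ptp(S(-.245,0,.25),q0)
s=snap("scene","s7");t=snap("top","t7");print(f())
print([(d["xy"],d["conf"]) for d in spot_in("top","thermal_break")],[(d["xy"],d["conf"]) for d in spot_in("scene","thermal_break")])
cv2.imwrite("pics/s7c.png",np.hstack([cv2.resize(s["image"][190:290,230:360],None,fx=3.2,fy=3.2),cv2.resize(t["image"][130:230,240:360],None,fx=3.2,fy=3.2)]))
E
```

```text
([0.1, 0.1, -1.7], 25.68)
True [ 0.60807515 -0.03051401  0.1140976 ] ([-1.0, -0.3, 5.3], 27.02)
([0.4, 1.0, 0.2], 27.57)
([0.6, -0.1, 0.5], 29.83)
[([168.8, 308.1], 0.7), ([196.2, 236.9], 0.69), ([208.2, 295.0], 0.65), ([117.6, 283.5], 0.57)] [([324.4, 203.3], 0.69), ([337.9, 159.9], 0.66), ([300.3, 171.3], 0.61), ([289.1, 182.2], 0.59), ([278.5, 233.2], 0.53)]
```

View pics/s7c.png

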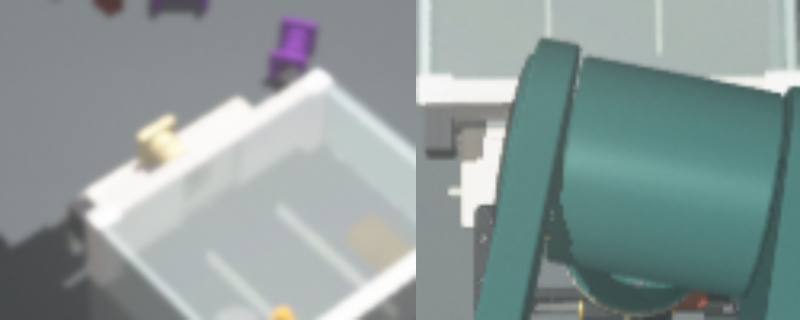

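The break stands on the shelf at scene (278,233), aligned. Stage 1: push with vertical fingers.

```bash
python3 - <<'E'
from h import *
from bench import *
f=lambda:(np.round(current_force(),1).tolist(),round(current_clock(),2))
servo_line(S(-.225,0,.20),rate=.2)
servo_line(S(-.212,0,.131),rate=.15); print(f())
for x in(-.19,-.175,-.16,-.145,-.135):
    r=servo_line(S(x,0,.131),rate=.06,contact_N=12); print(x,r,f())
    if r: break
servo_line(S(-.16,0,.131),rate=.1);servo_line(S(-.19,0,.25),rate=.2)
move_ptp(S(-.245,.0,.25),tool(0,1).as_quat())
s=snap("scene","s8");print(f())
Q=cloud(s);L=Rs.inv().apply((Q.reshape(-1,3)-C)).reshape(Q.shape)
im=s["image"].astype(int);m=(im[...,2]-im[...,0]>20)&(abs(L[...,1])<.035)&(L[...,0]<-.11)&(L[...,0]>-.2)&(L[...,2]>.115)
print(m.sum(),L[m].min(0),L[m].max(0))
cv2.imwrite("pics/s8c.png",cv2.resize(s["image"][200:300,230:360],None,fx=5.5,fy=5.5))
ik=lambda p,q:(lambda j:None if j is None else np.round(j,2))(inverse_kinematics(p,q))
for pit in(.8,.85,.9,.95,1.0,1.05):
  for x,z in((-.18,.23),(-.16,.18),(-.15,.13),(-.14,.13),(-.12,.13),(-.1,.13),(-.065,.13)): print(pit,x,z,ik(S(x,0,z),tool(pit,1).as_quat()),ik(S(x,0,z),tool(pit,-1).as_quat()))
E
```

```text
([0.7, -0.8, 0.7], 30.97)
-0.19 False ([-0.4, 0.5, 0.6], 31.48)
-0.175 False ([-0.4, 0.1, -0.2], 31.88)
-0.16 True ([-1.3, 0.1, 0.8], 32.14)
([-0.1, -0.3, 0.1], 33.54)
27 [-0.14824381 -0.02184939  0.1336167 ] [-0.13879127  0.01453615  0.15094976]
0.8 -0.18 0.23 None [-0.33  0.1   2.23  1.39  0.24 -0.05]
0.8 -0.16 0.18 [-0.31  0.25  2.25  2.09  0.26  2.39] [-0.31  0.25  2.25  2.09  0.26 -0.75]
0.8 -0.15 0.13 [-0.3   0.39  2.28  2.5   0.37  1.96] [-0.3   0.39  2.28  2.5   0.37 -1.18]
0.8 -0.14 0.13 [-0.29  0.39  2.26  2.5   0.35  1.98] [-0.29  0.39  2.26  2.5   0.35 -1.16]
0.8 -0.12 0.13 [-0.27  0.41  2.21  2.48  0.32  2.01] [-0.27  0.41  2.21  2.48  0.32 -1.13]
0.8 -0.1 0.13 [-0.26  0.42  2.17  2.45  0.3   2.05] [-0.26  0.42  2.17  2.45  0.3  -1.09]
0.8 -0.065 0.13 [-0.24  0.45  2.09  2.39  0.25  2.14] [-0.24  0.45  2.09  2.39  0.25 -1.  ]
0.85 -0.18 0.23 [-0.34  0.11  2.27  1.8   0.27  2.67] [-0.34  0.11  2.27  1.8   0.27 -0.47]
0.85 -0.16 0.18 [-0.32  0.27  2.29  2.34  0.34  2.12] [-0.32  0.27  2.29  2.34  0.34 -1.02]
0.85 -0.15 0.13 [-0.31  0.42  2.32  2.61  0.48  1.84] [-0.31  0.4
[... 1596 characters left out ...]
  0.56 -1.37]
1.0 -0.18 0.23 None None
1.0 -0.16 0.18 None None
1.0 -0.15 0.13 None None
1.0 -0.14 0.13 None None
1.0 -0.12 0.13 [-0.32  0.56  2.36  2.76  0.79  1.67] [-0.32  0.56  2.36  2.76  0.79 -1.47]
1.0 -0.1 0.13 [-0.3   0.56  2.31  2.76  0.74  1.69] [-0.3   0.56  2.31  2.76  0.74 -1.45]
1.0 -0.065 0.13 [-0.27  0.57  2.23  2.77  0.67  1.72] [-0.27  0.57  2.23  2.77  0.67 -1.42]
1.05 -0.18 0.23 None None
1.05 -0.16 0.18 None None
1.05 -0.15 0.13 None None
1.05 -0.14 0.13 None None
1.05 -0.12 0.13 None None
1.05 -0.1 0.13 [-0.31  0.61  2.34  2.79  0.87  1.65] [-0.31  0.61  2.34  2.79  0.87 -1.5 ]
1.05 -0.065 0.13 [-0.28  0.61  2.26  2.8   0.79  1.68] [-0.28  0.61  2.26  2.8   0.79 -1.47]
```

View pics/s8c.png

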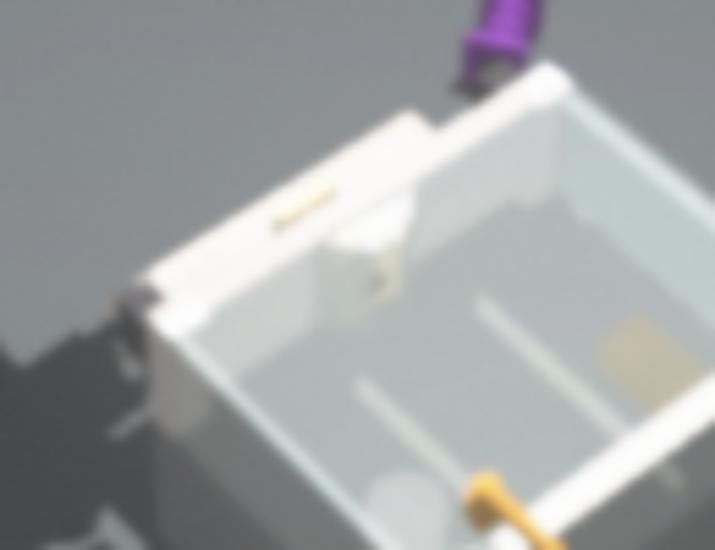

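The front flange has entered the flap, at crop (385,280), and the rear flange is near x=-0.148. The 12 N stop was unexpected, so I'll retry gently and log the position.

```bash
python3 - <<'E'
from h import *
from bench import *
f=lambda:(np.round(current_force(),1).tolist(),np.round(Rs.inv().apply(current_position()-C),4).tolist(),round(current_clock(),2))
servo_line(S(-.2,0,.20),rate=.25)
servo_line(S(-.17,0,.129),rate=.15); print(f())
for x in(-.16,-.155,-.15,-.145,-.14,-.135):
    r=servo_line(S(x,0,.129),rate=.03,contact_N=15); print(x,r,f())
    if r: break
E
```

```text
([-0.2, -0.6, 0.6], [-0.17, -0.0001, 0.1298], 34.62)
-0.16 False ([-2.2, 0.2, 1.4], [-0.1601, 0.0, 0.1292], 35.11)
-0.155 False ([-5.0, 1.0, 4.0], [-0.1561, 0.0002, 0.1288], 35.42)
-0.15 False ([-3.4, -0.2, 0.1], [-0.1503, 0.0001, 0.1287], 35.74)
-0.145 False ([-1.0, 0.1, -1.6], [-0.1443, -0.0001, 0.1289], 36.06)
-0.14 False ([-0.4, 0.3, 0.2], [-0.139, -0.0001, 0.1292], 36.38)
-0.135 False ([0.4, -0.0, -0.3], [-0.134, -0.0001, 0.1292], 36.69)
```

```bash
python3 - <<'E'
from h import *
from bench import *
f=lambda:(np.round(current_force(),1).tolist(),np.round(Rs.inv().apply(current_position()-C),4).tolist(),round(current_clock(),2))
servo_line(S(-.16,0,.129),rate=.15);servo_line(S(-.19,0,.25),rate=.25); print(f())
move_ptp(S(-.18,0,.23),tool(.9,-1).as_quat()); print(f(),np.round(current_joint_pos(),2))
s=snap("scene","s9"); cv2.imwrite("pics/s9c.png",cv2.resize(s["image"][160:310,200:360],None,fx=4.5,fy=4))
E
```

```text
([-0.5, 1.1, -1.1], [-0.1897, 0.0, 0.2495], 37.66)
([0.9, -0.5, -0.3], [-0.1794, 0.0001, 0.23], 39.48) [-0.36  0.14  2.31  2.1   0.33 -0.79]
```

View pics/s9c.png

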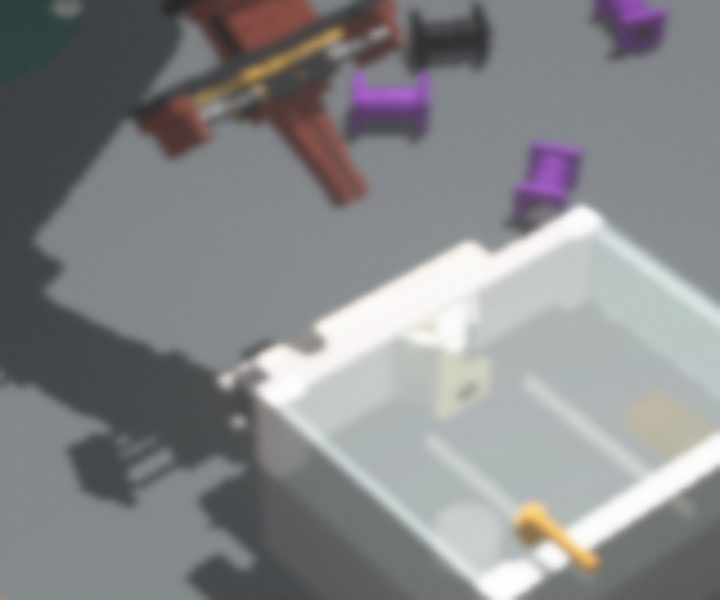

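The break's front flange is inside between the open leaves, at crop (465,385). The gripper's width runs along y and it is clear. Stage 2: pitched push.

```bash
python3 - <<'E'
from h import *
from bench import *
f=lambda:(np.round(current_force(),1).tolist(),np.round(Rs.inv().apply(current_position()-C),4).tolist(),round(current_clock(),2))
servo_line(S(-.16,0,.18),tool(.9,-1).as_quat(),rate=.06)
servo_line(S(-.148,0,.128),tool(.9,-1).as_quat(),rate=.06); print(f())
for x,p in((-.135,.92),(-.12,.98),(-.1,1.04),(-.085,1.06),(-.075,1.06),(-.067,1.06)):
    r=servo_line(S(x,0,.127),tool(p,-1).as_quat(),rate=.04,contact_N=15); print(x,r,f())
    if r: break
s=snap("scene","s10"); cv2.imwrite("pics/s10c.png",cv2.resize(s["image"][180:310,220:400],None,fx=4.4,fy=4.4))
E
```

```text
([0.6, 0.6, 0.6], [-0.1479, -0.0, 0.1283], 41.62)
-0.135 False ([0.1, 0.3, -0.0], [-0.1349, 0.0, 0.1268], 42.1)
-0.12 False ([-0.7, -0.8, -0.3], [-0.1204, 0.0001, 0.1266], 42.62)
-0.1 False ([-1.2, -0.5, -0.3], [-0.0999, 0.0, 0.1271], 43.27)
-0.085 False ([-0.0, -0.4, 0.4], [-0.0843, -0.0001, 0.1273], 43.8)
-0.075 False ([1.9, -0.4, -1.9], [-0.0741, -0.0002, 0.1275], 44.2)
-0.067 False ([1.7, -0.5, -0.3], [-0.0664, -0.0001, 0.1272], 44.55)
```

View pics/s10c.png

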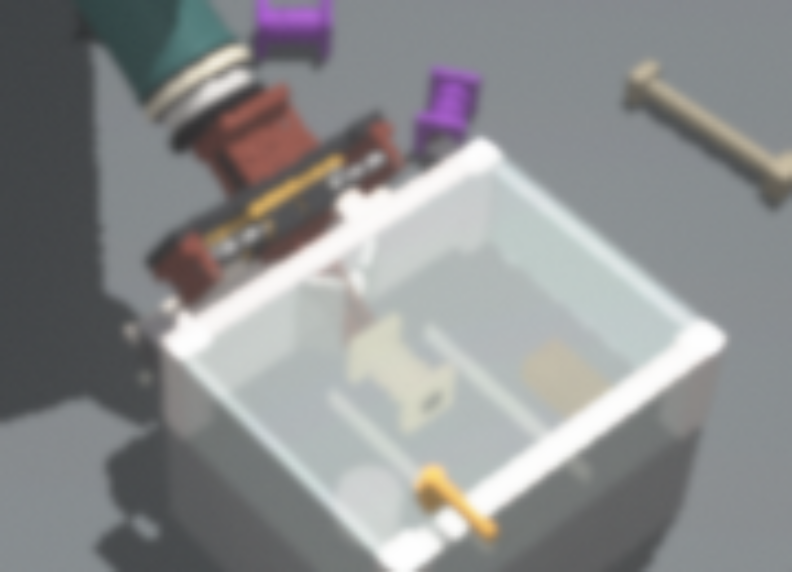

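The break lies fully inside at crop (400,370), with the finger behind it at (355,310). I'll withdraw along the same path.

```bash
python3 - <<'E'
from h import *
from bench import *
f=lambda:(np.round(current_force(),1).tolist(),np.round(Rs.inv().apply(current_position()-C),4).tolist(),round(current_clock(),2))
for x,p in((-.1,1.04),(-.12,.98),(-.148,.9)): servo_line(S(x,0,.128),tool(p,-1).as_quat(),rate=.08)
print(f())
servo_line(S(-.16,0,.18),tool(.9,-1).as_quat(),rate=.08)
servo_line(S(-.18,0,.23),tool(.9,-1).as_quat(),rate=.08); print(f())
goto_joints([-1.2,.1,1.6,0.,1.3,-.8]); print(f())
s=snap("scene","s11");t=snap("top","t11")
L=lambda c:Rs.inv().apply((cloud(c).reshape(-1,3)-C)).reshape(420,560,3)
for n,c in(("s",s),("t",t)):
    l=L(c); m=(abs(l[...,1])<.1)&(l[...,0]<-.125)&(l[...,0]>-.2)&(l[...,2]>.09)&(l[...,2]<.14)
    print(n,m.sum(),np.polyfit(l[m][:,0],l[m][:,2],1),l[m].min(0),l[m].max(0))
cv2.imwrite("pics/s11c.png",cv2.resize(s["image"][190:310,230:400],None,fx=4.6,fy=4.6)); 
cv2.imwrite("pics/t11c.png",cv2.resize(t["image"][60:200,225:375],None,fx=4.2,fy=4.2)); cv2.imwrite("pics/t11.png",t["image"])
E
```

```text
([0.0, 0.5, -0.3], [-0.1472, -0.0001, 0.1284], 46.07)
([0.5, 0.4, 0.2], [-0.1801, 0.0, 0.2296], 47.71)
([0.0, 0.2, -0.1], [-0.5042, -0.4366, 0.3292], 49.67)
s 336 [0.14584124 0.13511199] [-0.18661225 -0.09981229  0.1027094 ] [-0.15704594  0.09998176  0.12025381]
t 2058 [0.01109355 0.11375593] [-0.18603498 -0.09988795  0.10332502] [-0.12501953  0.0999793   0.12018901]
```

View pics/s11c.png

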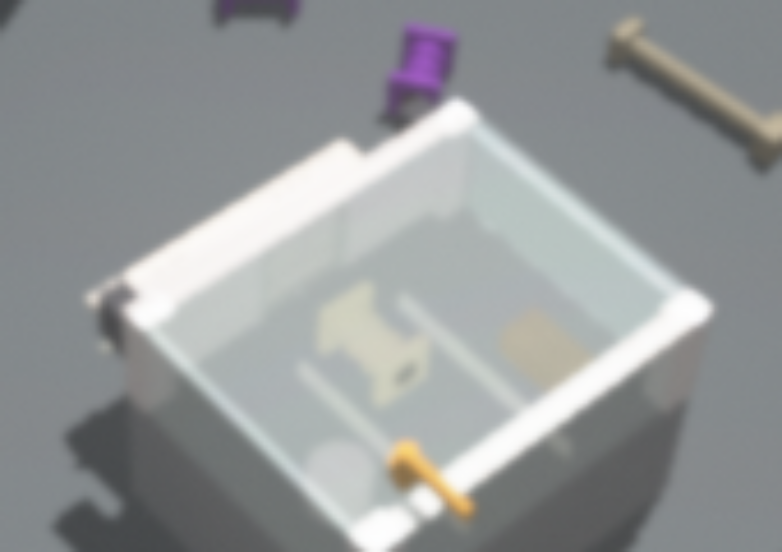

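View pics/t11c.png

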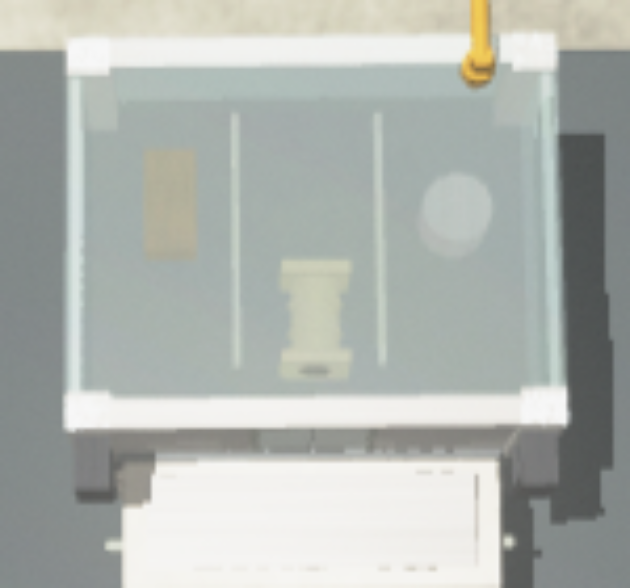

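View pics/t11.png

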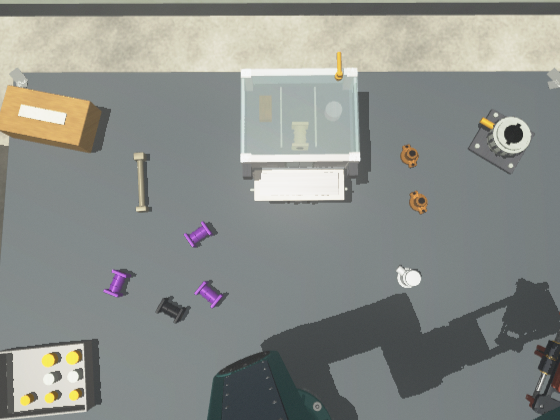

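```bash
python3 - <<'E'
from h import *
from bench import *
t=load("t11"); p=atz(t,(300,60+378/4.2),.112); print("rear store x (bottom)",Rs.inv().apply(p-C)," top edge:",Rs.inv().apply(atz(t,(300,60+352/4.2),.149)-C))
a=load("s0" if 0 else "scene0")["image"][215:300,250:330]; b=load("s11")["image"][215:300,250:330]
cv2.imwrite("pics/cmp.png",np.hstack([cv2.resize(x,None,fx=4.8,fy=4.8) for x in(a,b)]))
E
```

```text
rear store x (bottom) [-0.06228566 -0.00239378  0.112     ]  top edge: [-0.05698025 -0.00088942  0.149     ]
```

View pics/cmp.png

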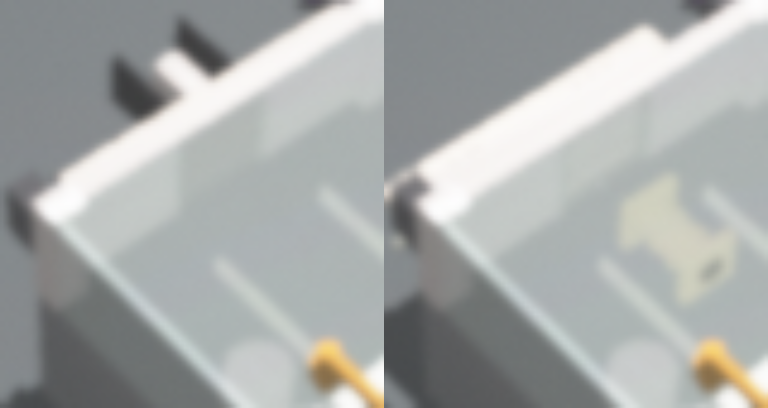

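The leaves look the same as when shut at the start: flat panels in both halves. The rear end is about 41 mm inside the flap point and the hatch is flat. Handing in.

```bash
python3 -c "
from bench import *
print(current_clock(),current_force()); close_job()"
```

```text
49.775 [-0.37923465 -0.46570096  0.77345167]
the job is handed in; nothing more can be done
```

The cream thermal break is in the dry store, the hatch is flat open, and I handed the job in at 49.8 s.

**What I did:** I pinched both tabs to a 33 mm gap and held them to about 0.85 rad. I let go and pressed the hatch down from inside onto its stop. I set the break on the shelf, then pushed it through the flap in two stages: fingers vertical, then pitched forward.

**Last checks:**
- **Hatch:** it is level, with its inner face about 112 mm up in the camera depth (110 expected, calibration good to 2 mm).
- **Thermal break:** its rear end is about 41 mm inside the flap point; 32 mm is needed.
- **Flap leaves:** both look shut, flat as in the first picture. I judged this by eye and had no reading of their angles.
- **Other parts:** the vent valve, extension stem and gland followers look unmoved in the top view.
- **Robot:** it stands clear, with near-zero force on the tool.

**What disagreed:**
- The first push stopped early on its 12 N contact limit, with the break's front edge just inside the flap. I did not find the cause; a slower retry went through at about 5 N.
- The scene camera's depth gave a less level hatch (slope 0.15, against 0.01 from the top camera). It saw only the outer strip of the hatch, so I relied on the top camera.

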